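Find the loose clamp bolt and hold its nut cap open

TASK

One of the three bolts on the blue clamp block has come loose: tap all three bolt heads from above with the fingertips, one after the other from left to right, firmly enough to make a loose one drop but without hammering. Then take the black grip bar of the yellow cap behind the bolt that dropped, swing the cap up at least half-way and finish while still holding it open in the fingers, so that a colleague can get at the lock nut. Leave the other two caps shut and the things round the block where they are.

Things in the scene. Friction and masses are not known exactly. Their poses are not given: they have to be found in the camera images.
- clamp_block: blue clamp block fixed to the desk, 104 x 152 x 45 mm (x, y, z). Origin: centre of its underside, on the desk. Its x axis points away from the robot (turned up to 0.2 rad either way), y to the left along the row, z up. On its top a row of three clamp bolts runs along the near side and, behind each bolt, a yellow cap covers that bolt's lock nut; stations are 50 mm apart (left at y = +50 mm, middle at 0, right at -50 mm).
- bolt_left_top (a point): centre of the flat top of the left bolt's steel hex head, 22 mm across corners, at first 62 mm above the desk and 17 mm above the block's top, at x = -34 mm of the block. All three look alike and start equally high. Moves with the bolt.
- bolt_left (a joint): how far the left bolt has sunk, m: 0 at the start. A tight bolt gives less than 1.5 mm under a tap of up to 30 N. The loose one slides down 6 mm once pushed with more than about 3 N, and stays down. Which one is loose differs from run to run.
- cap_left (a joint): opening angle of the left cap, rad: 0 shut, 1.3 at its stop. The yellow cap, 52 x 44 mm, its flat top 61 mm above the desk, is hinged along its near edge, so its far edge swings up and toward the robot about the block's y axis. A spring pulls it shut (about 2 N at the grip).
- cap_left_grip (a point): centre of the left cap's black grip bar: a round bar 10 mm thick and 22 mm long, parallel to the block's y axis, on a 5 mm web, 28 mm above the cap's flat top (89 mm above the desk when shut) and 38 mm behind the hinge line. 28 mm free between neighbouring bars. Being round, the bar can turn between the fingers as the cap swings, so the hand need not tip as far as the cap.
- cap_left_hinge (a point): middle of the left cap's hinge line (parallel to the block's y axis), 48 mm above the desk, at x = -10 mm of the block.
- bolt_middle_top (a point): centre of the flat top of the middle bolt's steel hex head, 22 mm across corners, at first 62 mm above the desk and 17 mm above the block's top, at x = -34 mm of the block. All three look alike and start equally high. Moves with the bolt.
- bolt_middle (a joint): how far the middle bolt has sunk, m: 0 at the start. A tight bolt gives less than 1.5 mm under a tap of up to 30 N. The loose one slides down 6 mm once pushed with more than about 3 N, and stays down. Which one is loose differs from run to run.
- cap_middle (a joint): opening angle of the middle cap, rad: 0 shut, 1.3 at its stop. The yellow cap, 52 x 44 mm, its flat top 61 mm above the desk, is hinged along its near edge, so its far edge swings up and toward the robot about the block's y axis. A spring pulls it shut (about 2 N at the grip).
- cap_middle_grip (a point): centre of the middle cap's black grip bar: a round bar 10 mm thick and 22 mm long, parallel to the block's y axis, on a 5 mm web, 28 mm above the cap's flat top (89 mm above the desk when shut) and 38 mm behind the hinge line. 28 mm free between neighbouring bars. Being round, the bar can turn between the fingers as the cap swings, so the hand need not tip as far as the cap.
- cap_middle_hinge (a point): middle of the middle cap's hinge line (parallel to the block's y axis), 48 mm above the desk, at x = -10 mm of the block.
- bolt_right_top (a point): centre of the flat top of the right bolt's steel hex head, 22 mm across corners, at first 62 mm above the desk and 17 mm above the block's top, at x = -34 mm of the block. All three look alike and start equally high. Moves with the bolt.
- bolt_right (a joint): how far the right bolt has sunk, m: 0 at the start. A tight bolt gives less than 1.5 mm under a tap of up to 30 N. The loose one slides down 6 mm once pushed with more than about 3 N, and stays down. Which one is loose differs from run to run.
- cap_right (a joint): opening angle of the right cap, rad: 0 shut, 1.3 at its stop. The yellow cap, 52 x 44 mm, its flat top 61 mm above the desk, is hinged along its near edge, so its far edge swings up and toward the robot about the block's y axis. A spring pulls it shut (about 2 N at the grip).
- cap_right_grip (a point): centre of the right cap's black grip bar: a round bar 10 mm thick and 22 mm long, parallel to the block's y axis, on a 5 mm web, 28 mm above the cap's flat top (89 mm above the desk when shut) and 38 mm behind the hinge line. 28 mm free between neighbouring bars. Being round, the bar can turn between the fingers as the cap swings, so the hand need not tip as far as the cap.
- cap_right_hinge (a point): middle of the right cap's hinge line (parallel to the block's y axis), 48 mm above the desk, at x = -10 mm of the block.
- screw_dish: shallow steel dish of screws, 83 mm across, 22 mm high, behind the block; bystander. Origin: centre of its underside.
- choke: yellow choke ring with copper winding lying flat, 36 mm across, 13 mm high, near the front of the block; bystander. Origin: centre of its underside.
- heat_sink: small finned aluminium heat sink, 25 x 30 x 18 mm, near the front of the block; bystander. Origin: centre of its underside.

How it is judged:
On the way, in this order (a step that is already met when the one before it is completed fails the run):
1. the left bolt is tapped with the fingers (more than 2 N) (contact force between the fingers and bolt_left above 2 N), for 0.02 s.
2. the middle bolt is tapped with the fingers (more than 2 N) (contact force between the fingers and bolt_middle above 2 N), for 0.02 s.
3. the right bolt is tapped with the fingers (more than 2 N) (contact force between the fingers and bolt_right above 2 N), for 0.02 s.
4. the cap of the bolt that dropped is lifted open in the fingers (((value of joint bolt_left above 0.003 m and value of joint cap_left above 0.6 rad and contact force between the fingers and cap_left above 0.5 N and value of joint each of cap_middle, cap_right below 0.15 rad) or (value of joint bolt_middle above 0.003 m and value of joint cap_middle above 0.6 rad and contact force between the fingers and cap_middle above 0.5 N and value of joint each of cap_left, cap_right below 0.15 rad) or (value of joint bolt_right above 0.003 m and value of joint cap_right above 0.6 rad and contact force between the fingers and cap_right above 0.5 N and value of joint each of cap_left, cap_middle below 0.15 rad))), for 0.2 s.
At the end, for the whole second after the job is handed in: the loose bolt has dropped (more than 3 mm), its cap stands open by more than 0.6 rad, held still by the fingers (contact force over 0.5 N), and the other two caps are shut (under 0.15 rad) (((value of joint bolt_left above 0.003 m and value of joint cap_left above 0.6 rad and contact force between the fingers and cap_left above 0.5 N and value of joint each of cap_middle, cap_right below 0.15 rad) or (value of joint bolt_middle above 0.003 m and value of joint cap_middle above 0.6 rad and contact force between the fingers and cap_middle above 0.5 N and value of joint each of cap_left, cap_right below 0.15 rad) or (value of joint bolt_right above 0.003 m and value of joint cap_right above 0.6 rad and contact force between the fingers and cap_right above 0.5 N and value of joint each of cap_left, cap_middle below 0.15 rad)) and velocity of joint cap_left between -0.25 and 0.25 rad/s and velocity of joint cap_middle between -0.25 and 0.25 rad/s and velocity of joint cap_right between -0.25 and 0.25 rad/s); the arm keeps its last pose, push and grip.
It fails at once if a cap is lifted (over 0.3 rad) though its bolt has not dropped ((value of joint cap_left above 0.3 rad and value of joint bolt_left below 0.003 m) or (value of joint cap_middle above 0.3 rad and value of joint bolt_middle below 0.003 m) or (value of joint cap_right above 0.3 rad and value of joint bolt_right below 0.003 m)).
It fails at once if a bolt is hammered (over 45 N) (contact force between anything else and bolt_left above 45 N or contact force between anything else and bolt_middle above 45 N or contact force between anything else and bolt_right above 45 N).
It fails at once if the dish, the choke or the heat sink is shoved more than 40 mm (distance of any of screw_dish, choke, heat_sink from where it was at the start of the episode above 0.04 m).
It also fails if it takes over 40 s, if anything falls off the work surface, if the arm or the gripper's body presses on something with over 40 N, if the wrist force passes 120 N, or if a joint passes its speed limit or range.

ROBOT

A 6-joint arm with a two-finger parallel gripper is mounted at the origin on a cart in front of the work surface, level with it; the furniture and walls round the work are solid. World frame = base frame: x ahead of the robot, y to its left, z up, the work surface at z = 0. Lengths are in m, angles in rad, forces in N, time in s.
With the tool pointing down it reaches from about 0.275 to 1 m from the base axis. Payload 8.4 kg.
Tool frame: the origin (TCP) lies on the centre line of the jaws, within the pads' length; the fingertips stand 17 mm ahead of it and the grasp point (between the pads) lies 2 mm behind it (bot.tcp_to_tips is the z of the fingertips in the tool frame, in m); z points along the fingers, y is the line along which they close (so a half turn about z gives the same grasp; the last joint's range is limited). The gripper opens to 85 mm and grips with 20 to 120 N. Pads are 22 mm wide; open, the fingers measure 114 mm over their backs; the gripper's body (76 mm by 85 mm) begins 54 mm behind the grasp point. The pads swing forward as they close: fully open they stand 13 mm farther back than shut.
Start: joints at [1.189, 0.353, 1.633, -0, 1.155, -0.002], TCP at [0.232, 0.58, 0.248] pointing down, gripper open.
Joint ranges: [-2.63, 2.63], [-0.92, 2.1], [0.06, 2.66], [-1.3, 4.44], [0, 2.69], [-3.02, 3.02]. Speed limits (rad/s): [2.22, 2.22, 2.79, 3.14, 3.14, 3.14].

INTERFACE

Orientations are given as a unit quaternion [x, y, z, w].
In Python, from workcell import bot, hand, kinematics, get_obs, vision, hand_in gives the robot as it stands. The module is installed in compiled form; this text tells all that it offers. Calls block until the motion is done:
- bot.reach(position, orientation): joint-space move of the TCP to a pose.
- bot.servo_line(position, ori=None, velocity=0.15): straight line of the TCP; ori=None keeps the orientation; velocity is the mean speed in m/s.
- bot.goto_joints(angles): joint-space move.
- hand.move_gripper(opening, strength=None): finger opening in m; strength is the grip in N (None keeps the last); returns when the fingers have stopped.
- bot.dwell(seconds).
- kinematics.solve_ik(position, orientation): joint angles nearest the present ones, or None.
- get_obs(): the state.
- vision.read_camera(name): name is "scene" or "top" or "wrist"; returns a dict with "frame" (480x640x3 uint8, red, green, blue), "intrinsics" (3x3 intrinsics, pixels), "view" (4x4, takes a point from world to camera coordinates). Camera axes: x right, y down, z forward; pixel columns grow to the right and rows downward; lengths in m; the calibration is good to about 2 mm. A picture is of the moment at which its call begins. There is no depth.
A pose or a line that the arm cannot do raises bot.IKError and nothing moves.
- hand_in(): hands the job in; it is judged then, once.
The state is a dict: "time_s": time; "joint_pos": joint angles; "joint_vel": joint speeds; "joint_efforts": joint torques, N m; "position": TCP position; "orientation": TCP orientation; "wrist_force": force on the tool from outside, world axes, zero at the start; "ft_torque": the same for the moment, N m; "gripper_width": finger opening in m; "grip_force": force on a finger pad.
Only numpy, scipy, OpenCV 4.12 (cv2) and the standard library are available. Lean on these libraries where they do the work, as an engineer would, in place of code of your own. Each camera call takes 0.05 s, during which the arm holds its last target. There are 200 camera calls.

## Working session

There is one attempt and no reset: what is moved stays moved. The work goes in short steps, each a Python script; the robot and the scene stay as the last script left them, time stands still between calls to the robot, and variables do not carry over. Pictures are saved under pics/ and viewed, at most 10 in all, crops included, and the job is handed in when it is done.

```bash
mkdir -p pics; python3 - <<'E'
from workcell import *
import cv2,numpy as np
for n in("scene","top"):
    r=vision.read_camera(n); cv2.imwrite(f"pics/{n}0.png",r["frame"][:,:,::-1]); print(n,r["intrinsics"].tolist(),np.round(r["view"],4).tolist())
o=get_obs(); print(o["time_s"],o["position"],o["orientation"],o["wrist_force"],o["gripper_width"],bot.tcp_to_tips)
E
```

```text
scene [[542.6769642226703, 0.0, 316.4799919916734], [0.0, 542.6769642226703, 240.6985273833842], [0.0, 0.0, 1.0]] [[0.8133, -0.5815, 0.0186, -0.2738], [-0.4049, -0.5887, -0.6997, 0.4587], [0.4178, 0.5615, -0.7142, 0.5112], [0.0, 0.0, 0.0, 1.0]]
top [[503.8128480284236, 0.0, 311.5697088104813], [0.0, 503.8128480284236, 251.2616990610152], [0.0, 0.0, 1.0]] [[0.012, -0.9998, 0.0172, 0.2875], [-0.9897, -0.0143, -0.1427, 0.5773], [0.1429, -0.0153, -0.9896, 0.8553], [0.0, 0.0, 0.0, 1.0]]
0.1 [0.23157335 0.58009691 0.24764207] [ 1.88760800e-01  9.82022906e-01 -6.02577587e-04 -9.59380596e-05] [-1.62806197 -1.08600228  0.04446239] 0.08555317469935239 0.017
```

View pics/top0.png

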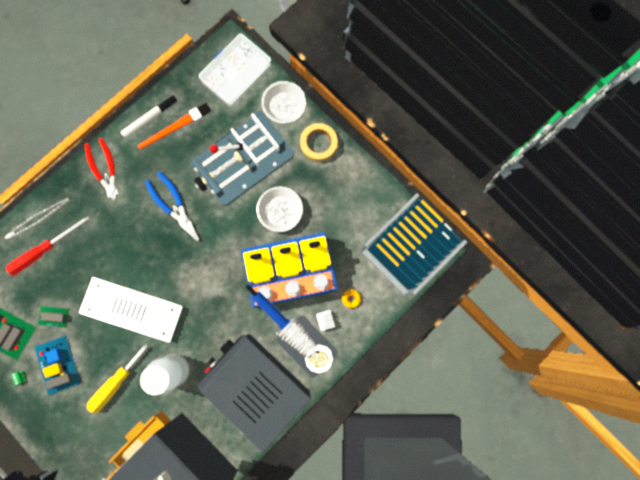

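View pics/scene0.png

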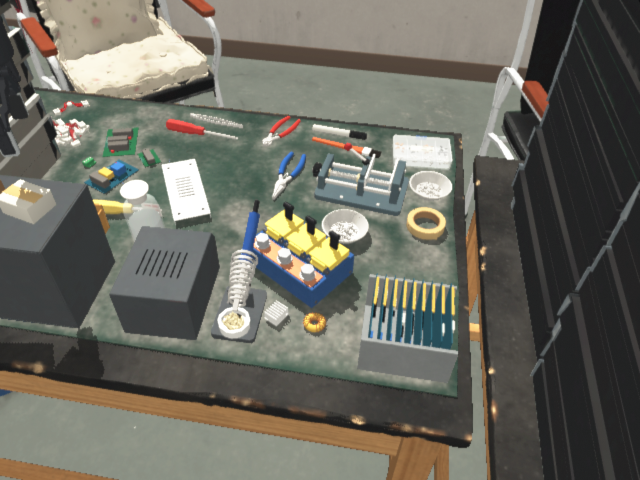

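The top view shows the block at about px (290,268), with yellow caps at (258,262), (287,258) and (316,250). The bolts are near (264,293), (292,288) and (320,282). A soldering iron handle stands close to the left bolt, so I'll zoom in.

```bash
python3 - <<'E'
import cv2,numpy as np
t=cv2.imread("pics/top0.png")[225:325,230:350]; s=cv2.imread("pics/scene0.png")[190:340,205:365]
t=cv2.resize(t,None,fx=5,fy=5,interpolation=cv2.INTER_CUBIC); s=cv2.resize(s,None,fx=4,fy=4,interpolation=cv2.INTER_CUBIC)
cv2.imwrite("pics/tc.png",t);cv2.imwrite("pics/sc.png",s)
E
```

```text
(no output)
```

View pics/tc.png

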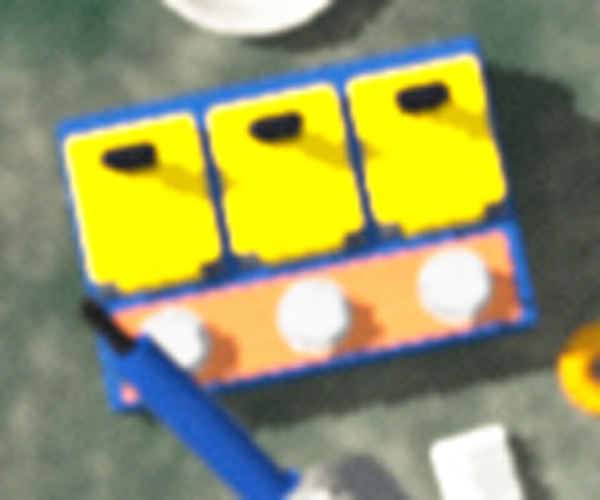

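View pics/sc.png

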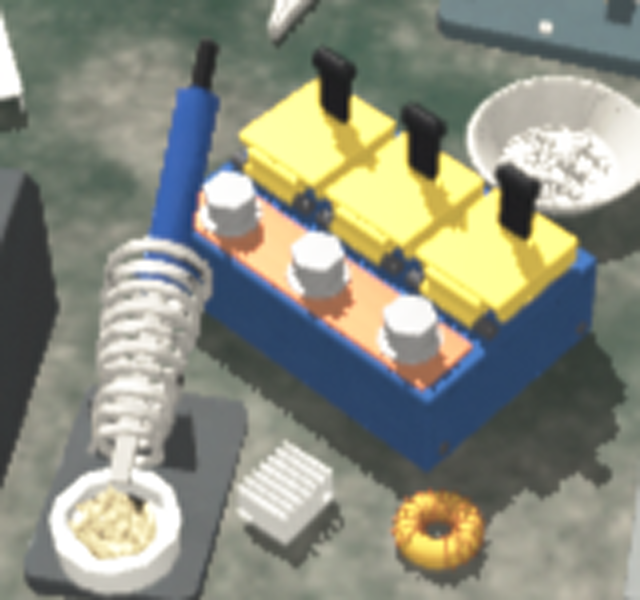

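Zoom, top crop: bolt heads at (178,335), (316,312) and (456,282), and grips at (131,157), (277,127) and (422,97). Scene crop: bolt tops at (230,188), (320,252) and (412,317), and bars at (334,66), (424,120) and (519,180). The iron's handle leans over the left bolt, with its tip at (92,310) in the top crop and (208,45) in the scene crop. Next I fit the block pose and triangulate the iron.

```bash
cat > h.py <<'E'
from workcell import *
import numpy as np
from scipy.optimize import least_squares
def proj(r,P):
    c=np.atleast_2d(P)@r["view"][:3,:3].T+r["view"][:3,3]; q=c@r["intrinsics"].T; return q[:,:2]/q[:,2:]
B=[[-.034,y,.062] for y in(.05,0,-.05)]; G=[[.028,y,.089] for y in(.05,0,-.05)]
def w(p,L):
    c,s=np.cos(p[2]),np.sin(p[2]); L=np.atleast_2d(L); return np.c_[p[0]+c*L[:,0]-s*L[:,1],p[1]+s*L[:,0]+c*L[:,1],L[:,2]]
E
python3 - <<'E'
from h import *
T=vision.read_camera("top");S=vision.read_camera("scene")
t=lambda a:(np.array(a)+.5)/5-.5+[230,225]
s=lambda a:(np.array(a)+.5)/4-.5+[205,190]
tp=t([[178,335],[316,312],[456,282],[131,157],[277,127],[422,97]])
sp=s([[230,188],[320,252],[412,317],[334,66],[424,120],[519,180]])
def res(p):
    P=w(p,B+G); return np.r_[proj(T,P)-tp,proj(S,P)-sp]
for nm,sl in(("both",slice(0,12)),("top",slice(0,6)),("scene",slice(6,12))):
    f=least_squares(lambda p:res(p)[sl].ravel(),[.5,.3,0]); print(nm,f.x.round(4)); 
    if nm=="both": print(f.fun.reshape(-1,2).round(1).tolist()); print(w(f.x,B+G).round(3).tolist())
for a,b in(([92,310],[208,45]),([140,350],[197,92]),([270,490],[172,245])):
    f=least_squares(lambda P:np.r_[proj(T,P)[0]-t(a),proj(S,P)[0]-s(b)],[.4,.3,.1]); print("iron",f.x.round(3),f.fun.round(1))
E
```

```text
both [0.5402 0.3342 0.2219]
[[-1.1, 2.0], [0.0, 0.5], [0.6, 0.5], [-0.2, 0.2], [-0.0, 0.1], [0.2, 0.1], [0.6, 0.0], [0.2, -0.8], [0.5, -1.1], [0.7, -0.4], [0.6, 0.2], [0.4, 0.0]]
[[0.496, 0.376, 0.062], [0.507, 0.327, 0.062], [0.518, 0.278, 0.062], [0.556, 0.389, 0.089], [0.567, 0.34, 0.089], [0.578, 0.292, 0.089]]
top [0.5412 0.3341 0.2186]
scene [0.5391 0.334  0.2262]
iron [0.503 0.397 0.121] [-0.3  0.5  0.5 -0.1]
iron [0.49  0.383 0.113] [-0.6  1.1  1.2 -0.1]
iron [0.448 0.34  0.088] [ 0.2 -0.4 -0.4  0. ]
```

```bash
cat >> h.py <<'E'
from scipy.spatial.transform import Rotation as R
p=np.array([.5405,.334,.212]); L=lambda x,y,z:w(p,[x,y,z])[0]
def quats(z,y):
    z=np.array(z)/np.linalg.norm(z); out=[]
    for s in(1,-1):
        Y=s*np.array(y,float); Y-=z*(Y@z); Y/=np.linalg.norm(Y); out.append(R.from_matrix(np.c_[np.cross(Y,z),Y,z]).as_quat())
    return out
def pick(pos,qs):
    best=None
    for q in qs:
        j=kinematics.solve_ik(pos,q)
        if j is None: continue
        d=np.abs(np.array(j)-get_obs()["joint_pos"]).max()
        if best is None or d<best[0]: best=(d,q,j)
    print("ik",None if best is None else (round(best[0],2),np.round(best[2],2))); return best[1]
def press(start,maxdown,F=8):
    "step straight down from start until F newton; returns contact depth, final force"
    start=np.array(start,float); bot.dwell(.3); f0=get_obs()["wrist_force"].copy(); log=[];d=0;f=0;drop=0
    while d<maxdown and f<F:
        d+=.0007; bot.servo_line(start-[0,0,d],velocity=.015); f=np.linalg.norm(get_obs()["wrist_force"]-f0); log.append((round(1000*d,1),round(float(f),1)))
    print([l for l in log if l[1]>1], log[-1], get_obs()["time_s"]); return d,f
th=np.radians(30); n=np.array([.72,-.69,0]); n/=np.linalg.norm(n); up=np.array([0,0,1.])
zt=-n*np.sin(th)-up*np.cos(th); hh=n*np.cos(th)-up*np.sin(th)
qt=quats(zt,np.cross(up,n))
def tilt_tcp(heel): return heel-.011*hh-.017*zt
cy=np.array([-np.sin(p[2]),np.cos(p[2]),0]); cx=np.array([np.cos(p[2]),np.sin(p[2]),0])
E
python3 - <<'E'
from h import *
c=tilt_tcp(L(-.034,.05,.070)+.005*n); hi=c-.13*zt
print(c,hi); q=pick(c,qt); pick(hi,qt)
for y in(0,-.05): pick(L(-.034,y,.075),quats(-up,cy))
for y in(.05,0,-.05):
  for ps in (0,.5): pick(L(-.01,y,.114),quats([np.cos(p[2])*np.sin(ps),np.sin(p[2])*np.sin(ps),-np.cos(ps)],cx))
E
```

```text
[0.49960939 0.37297703 0.09022243] [0.54653863 0.32800319 0.20280573]
ik (np.float64(0.79), array([ 0.4 ,  0.65,  1.66,  0.53,  1.12, -0.72]))
ik (np.float64(0.88), array([ 0.31,  0.55,  1.54,  0.47,  1.35, -0.67]))
ik (np.float64(1.21), array([ 0.57,  0.53,  1.8 , -0.  ,  0.81, -1.21]))
ik (np.float64(1.29), array([ 0.49,  0.51,  1.84, -0.  ,  0.79, -1.29]))
ik (np.float64(0.56), array([ 0.63,  0.53,  1.69, -0.  ,  0.92,  0.42]))
ik (np.float64(1.22), array([ 0.76,  0.42,  2.02, -0.77,  0.37,  1.22]))
ik (np.float64(0.63), array([ 0.56,  0.5 ,  1.74, -0.  ,  0.9 ,  0.34]))
ik (np.float64(1.14), array([ 0.67,  0.39,  2.07, -0.76,  0.31,  1.14]))
ik (np.float64(0.71), array([ 0.48,  0.48,  1.77, -0.  ,  0.89,  0.27]))
ik (np.float64(1.03), array([ 0.57,  0.37,  2.11, -0.73,  0.26,  1.03]))
```

```bash
python3 - <<'E'
from h import *
import cv2
hand.move_gripper(0.0,30)
c=tilt_tcp(L(-.034,.05,.069)+.005*n); hi=c-.13*zt; q=pick(hi,qt)
bot.servo_line(np.array([.232,.58,.30]),velocity=.2)
bot.reach(hi,q); bot.servo_line(c,velocity=.12)
fr=[vision.read_camera(k)["frame"][:,:,::-1] for k in("scene","top")]
a=cv2.resize(fr[0][180:330,200:350],(400,400)); b=cv2.resize(fr[1][220:330,230:340],(400,400)); cv2.imwrite("pics/pre.png",np.hstack([a,b]))
o=get_obs(); print(o["time_s"],o["position"]-c,o["wrist_force"],o["gripper_width"])
E
```

```text
ik (np.float64(0.88), array([ 0.31,  0.55,  1.54,  0.47,  1.35, -0.67]))
4.2417 [ 7.10703933e-04 -2.96138360e-05  6.92000840e-04] [-0.12777864 -0.80445953  0.42070532] -0.00017483681382037387
```

View pics/pre.png

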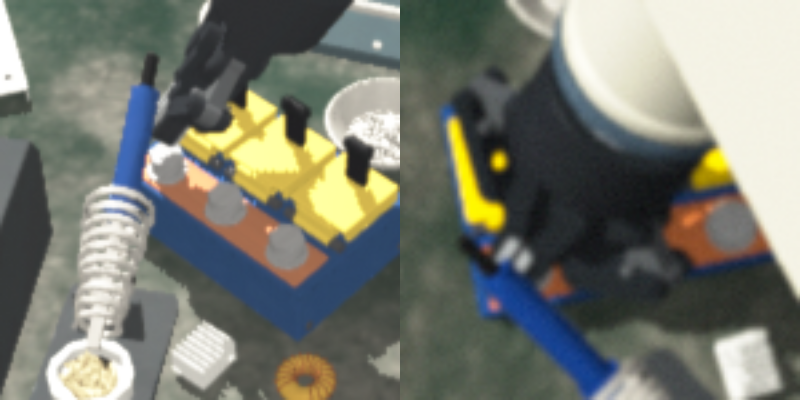

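The tips sit just above the left bolt head (about (165,140) in the left half), beside the iron handle and not touching it. The force reading shows no contact, so I press.

```bash
python3 - <<'E'
from h import *
c=tilt_tcp(L(-.034,.05,.069)+.005*n)
d,f=press(c,.016)
o=get_obs(); print((o["position"]-c)*1000,o["wrist_force"])
E
```

```text
[(1.4, 1.3), (2.8, 1.9), (7.0, 1.2), (7.7, 1.6), (8.4, 1.1), (9.1, 3.3), (9.8, 3.6), (10.5, 3.0), (11.2, 2.7), (11.9, 2.9), (12.6, 4.1), (13.3, 2.7), (14.0, 3.4), (14.7, 3.6), (15.4, 5.9), (16.1, 9.2)] (16.1, 9.2) 10.2917
[  0.08600942   0.07840341 -15.4048234 ] [-0.08565366 -1.33395126  8.97137167]
```

```bash
python3 - <<'E'
from h import *
import cv2
o=get_obs()
a=o["position"]-.09*zt; bot.servo_line(a,velocity=.15)
c=tilt_tcp(L(-.034,0,.065)+.005*n)
bot.servo_line(c-.06*zt,velocity=.2); bot.servo_line(c,velocity=.12)
press(c,.014)
bot.servo_line(get_obs()["position"]-.08*zt,velocity=.2)
c=L(-.034,-.05,.065+.017); q=pick(c,quats(-up,cy))
bot.reach(c+[0,0,.10],q); bot.servo_line(c,velocity=.12)
press(c,.014)
bot.servo_line(c+[0,0,.12],velocity=.2)
g=L(.028,.05,.25); bot.reach(L(.028,-.05,.25)+[.0,-.15,0],pick(L(.028,-.05,.25)+[.0,-.15,0],quats(-up,cx)))
fr=[vision.read_camera(k)["frame"][:,:,::-1] for k in("scene","top")]
a=cv2.resize(fr[0][180:330,200:350],(400,400)); b=cv2.resize(fr[1][220:330,230:340],(400,400)); cv2.imwrite("pics/post.png",np.hstack([a,b]))
o=get_obs(); print(o["time_s"],o["wrist_force"])
E
```

```text
[(0.7, 1.7), (2.8, 1.6), (4.9, 1.6), (5.6, 3.9), (6.3, 8.6)] (6.3, 8.6) 14.6
ik (np.float64(0.54), array([ 0.49,  0.5 ,  1.84, -0.  ,  0.8 , -1.29]))
[(0.7, 1.2), (3.5, 2.5), (4.2, 5.6), (4.9, 11.7)] (4.9, 11.7) 18.7667
ik (np.float64(1.32), array([ 0.24,  0.31,  1.7 , -0.  ,  1.14,  0.02]))
20.8417 [ 0.32789577  0.86944915 -0.17394395]
```

View pics/post.png

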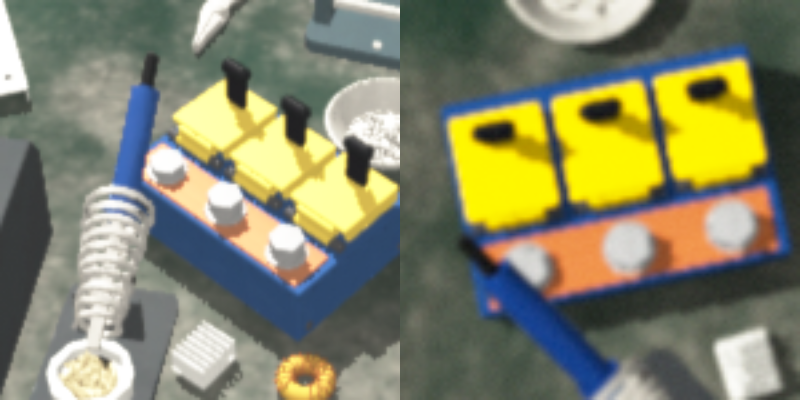

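Of the three bolts only the left has dropped, with its head visibly lower at (168,165). All caps are shut. I grip the left bar a little right of centre to stay clear of the iron handle, then swing it.

```bash
python3 - <<'E'
from h import *
import cv2
k=.008; Y=.040
def pose(phi,psi):
    a=np.arctan2(.041,.038)+phi; r=np.hypot(.041,.038)
    z=cx*np.sin(psi)-up*np.cos(psi)
    return L(-.01+r*np.cos(a),Y,.048+r*np.sin(a))-k*z, z
P,z=pose(0,0); q=pick(P,quats(z,cx))
hand.move_gripper(.036,40)
bot.reach(P+[0,0,.07],q); bot.servo_line(P,velocity=.12)
hand.move_gripper(.0,40); o=get_obs(); f0=o["wrist_force"].copy(); print(o["time_s"],o["gripper_width"],o["grip_force"],f0)
if .007<o["gripper_width"]<.014:
    for phi in np.linspace(.12,.72,6):
        P,z=pose(phi,.55*phi); qq=quats(z,cx); qq=max(qq,key=lambda v:abs(v@q)); q=qq
        bot.servo_line(P,qq,velocity=.06); o=get_obs(); print(round(phi,2),o["time_s"],o["wrist_force"].round(1),round(o["gripper_width"],4),round(float(np.max(o["grip_force"])),1))
        if np.linalg.norm(o["wrist_force"])>35: break
fr=[vision.read_camera(c)["frame"][:,:,::-1] for c in("scene","top")]
a=cv2.resize(fr[0][180:330,200:350],(400,400)); b=cv2.resize(fr[1][220:330,230:340],(400,400)); cv2.imwrite("pics/open.png",np.hstack([a,b]))
E
```

```text
ik (np.float64(0.36), array([ 0.59,  0.59,  1.63, -0.  ,  0.93,  0.38]))
23.375 0.007398487925475347 39.07510221004486 [-6.00538883 -0.74956432  5.61982403]
0.12 23.6417 [ 0.3  0.8 -4.4] 0.0076 39.4
0.24 23.9083 [ 2.2  1.3 -3.8] 0.007 39.5
0.36 24.175 [3.6 0.5 0.5] 0.0073 39.9
0.48 24.4417 [ 5.2 -0.4  0.3] 0.0074 40.1
0.6 24.7083 [6.3 0.5 1.7] 0.007 40.3
0.72 24.9917 [ 3.6 -1.6  9.3] 0.0072 40.8
```

View pics/open.png

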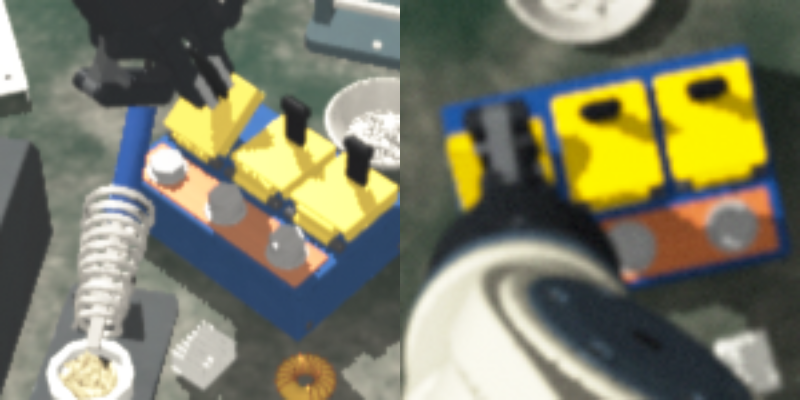

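The left cap is open in the fingers and the other two are shut. Its far-right corner is at about (265,95) in the scene crop and (545,118) in the top crop. I'll check the angle from that.

```bash
python3 - <<'E'
from h import *
T=vision.read_camera("top");S=vision.read_camera("scene")
for ph in(0,.5,.6,.7,.8,.9):
    c,s=np.cos(ph),np.sin(ph)
    for ln in (.050,.054): 
        P=L(-.01+ln*c-.013*s,.028,.048+ln*s+.013*c); a=(proj(S,P)[0]-[200,180])*400/150; b=(proj(T,P)[0]-[230,220])*400/110; print(ph,ln,a.round(),(b+[400,0]).round())
o=get_obs(); print(o["time_s"],o["wrist_force"],o["position"],o["grip_force"])
E
```

```text
0 0.05 [277. 108.] [540. 104.]
0 0.054 [282. 105.] [539.  96.]
0.5 0.05 [264.  92.] [542. 123.]
0.5 0.054 [268.  87.] [541. 115.]
0.6 0.05 [259.  91.] [543. 130.]
0.6 0.054 [263.  85.] [542. 122.]
0.7 0.05 [255.  90.] [544. 137.]
0.7 0.054 [258.  84.] [543. 130.]
0.8 0.05 [250.  90.] [546. 146.]
0.8 0.054 [253.  84.] [544. 139.]
0.9 0.05 [244.  91.] [547. 155.]
0.9 0.054 [247.  85.] [546. 149.]
25.1917 [ 4.3258692  -1.96714444  9.15398914] [0.52309068 0.37129104 0.11305287] 40.714713904308155
```

```bash
python3 - <<'E'
from h import *
import cv2
S=vision.read_camera("scene")["frame"][:,:,::-1];W=vision.read_camera("wrist")["frame"][:,:,::-1]
cv2.imwrite("pics/z.png",np.hstack([cv2.resize(S[170:270,210:310],(450,450),interpolation=cv2.INTER_CUBIC),cv2.resize(W,None,fx=.54,fy=.9375)[:450,:350]]))
E
```

```text
(no output)
```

View pics/z.png

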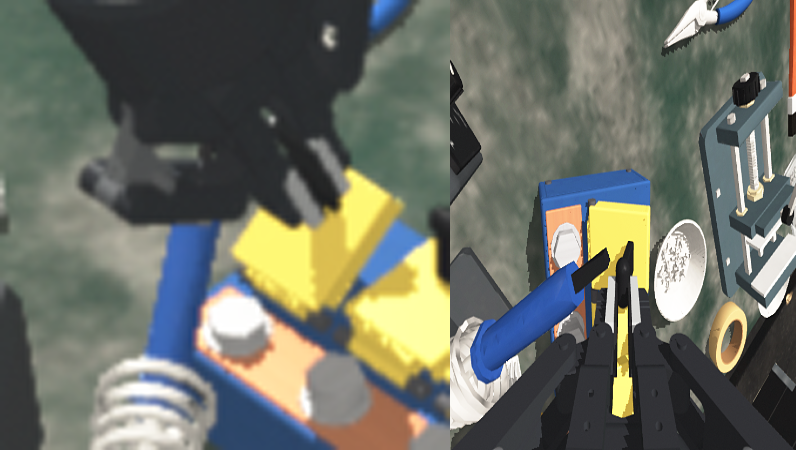

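```bash
python3 - <<'E'
from h import *
S=vision.read_camera("scene");W=vision.read_camera("wrist")
for ph in(.4,.5,.6,.7,.8,.9):
    c,s=np.cos(ph),np.sin(ph); f=lambda ln,h,y:L(-.01+ln*c-h*s,y,.048+ln*s+h*c)
    pts=[f(.05,-.002,.028),f(.05,.013,.028),f(0,.013,.028),f(.0,-.002,.028)]
    z=(proj(S,pts)-[210,170])*4.5
    g=proj(W,[f(.038,.041,.061),f(.038,.041,.039),f(.05,.013,.072),f(.05,.013,.028),f(0,.013,.072)])*[.54,.9375]+[450,0]
    print(ph,z.round().tolist(),"| W",g.round().tolist())
E
```

```text
0.4 [[417.0, 223.0], [406.0, 203.0], [319.0, 305.0], [331.0, 324.0]] | W [[638.0, 248.0], [638.0, 295.0], [651.0, 204.0], [649.0, 287.0], [590.0, 204.0]]
0.5 [[413.0, 216.0], [400.0, 200.0], [317.0, 308.0], [332.0, 323.0]] | W [[633.0, 251.0], [632.0, 299.0], [650.0, 207.0], [648.0, 292.0], [589.0, 204.0]]
0.6 [[409.0, 211.0], [393.0, 198.0], [315.0, 311.0], [332.0, 323.0]] | W [[626.0, 254.0], [626.0, 303.0], [648.0, 210.0], [646.0, 296.0], [587.0, 204.0]]
0.7 [[403.0, 207.0], [385.0, 197.0], [313.0, 314.0], [332.0, 322.0]] | W [[619.0, 257.0], [619.0, 306.0], [645.0, 213.0], [643.0, 301.0], [586.0, 204.0]]
0.8 [[397.0, 204.0], [376.0, 197.0], [311.0, 317.0], [332.0, 322.0]] | W [[611.0, 259.0], [612.0, 309.0], [642.0, 216.0], [640.0, 306.0], [585.0, 204.0]]
0.9 [[390.0, 202.0], [367.0, 199.0], [309.0, 320.0], [333.0, 321.0]] | W [[603.0, 261.0], [604.0, 311.0], [638.0, 219.0], [636.0, 310.0], [583.0, 204.0]]
```

The scene corner at (403,205) fits an angle of about 0.7 rad, but the wrist view reads a little lower. I'll open slightly further for margin, watching the force.

```bash
python3 - <<'E'
from h import *
import cv2
k=.008; Y=.040
def pose(phi,psi):
    a=np.arctan2(.041,.038)+phi; r=np.hypot(.041,.038)+.001
    z=cx*np.sin(psi)-up*np.cos(psi)
    return L(-.01+r*np.cos(a),Y,.048+r*np.sin(a))-k*z, z
q=get_obs()["orientation"]
for phi,psi in((.78,.43),(.84,.47),(.9,.51)):
    P,z=pose(phi,psi); q=max(quats(z,cx),key=lambda v:abs(v@q))
    bot.servo_line(P,q,velocity=.04); o=get_obs(); print(phi,o["time_s"],o["wrist_force"].round(1),round(o["gripper_width"],4),round(o["grip_force"],1))
    if np.linalg.norm(o["wrist_force"])>22: break
bot.dwell(.3); o=get_obs(); print(o["wrist_force"].round(1),o["gripper_width"])
S=vision.read_camera("scene")["frame"][:,:,::-1];W=vision.read_camera("wrist")["frame"][:,:,::-1]
cv2.imwrite("pics/z2.png",np.hstack([cv2.resize(S[170:270,210:310],(450,450),interpolation=cv2.INTER_CUBIC),cv2.resize(W,None,fx=.54,fy=.9375)[:450,:350]]))
E
```

```text
0.78 25.6417 [ 5.1 -0.5  4.7] 0.0073 41.3
0.84 25.9167 [6.1 0.1 5.9] 0.007 41.8
0.9 26.2083 [ 5.  -0.1  6.9] 0.0072 42.3
[ 4.9 -0.   6.5] 0.007286764639282213
```

View pics/z2.png

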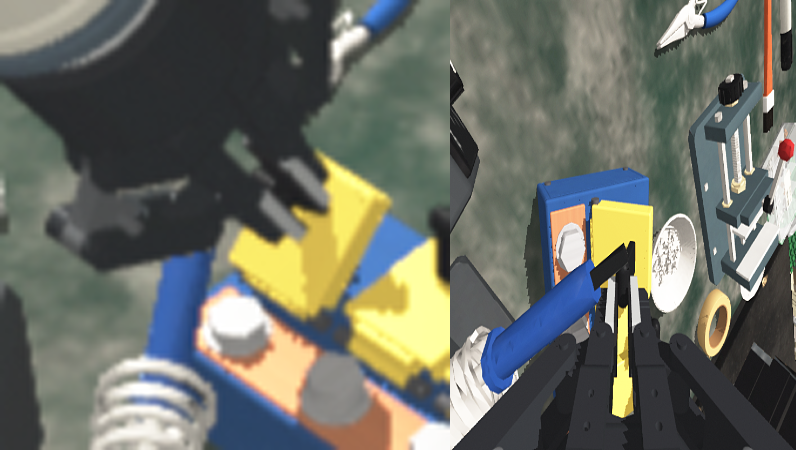

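The corner has moved to about (390,200), which fits roughly 0.88 rad. The bar is still in the fingers, the forces are low and the other caps are shut, so I hand in.

```bash
python3 -c "
from workcell import *
print(hand_in())"
```

```text
the job is handed in; nothing more can be done
None
```

I tapped all three bolts from left to right; the left one dropped, and I handed in with its cap held open in the fingers at about 0.88 rad (estimated from the camera images), the other two caps shut and the bystanders not touched; the hand-in returned no verdict.

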